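# Close up the loaded vial shaker

## Task

The vial shaker on the bench is loaded and ready to run. Put its steel lid on so that it drops fully into the mouth of the sample chamber, then swing the hold-down bail over and all the way down flat onto the lid. Do not knock over the bottles, jar or beaker standing nearby.

Things in the scene. Friction and masses are not known exactly. Their poses are not given: they have to be found in the camera images.
- shaker: White vial shaker, fixed: base 170 (x) x 190 (y) x 60 mm, black knob on its front (-x); on it, centred, an open steel chamber, outside 100 (x) x 130 (y) mm, walls 5 mm, opening 90 x 120, rim 120 mm above the bench; vial tops inside are 16 mm below the rim. Origin: centre of the underside; x from front to hinge side, z up. Stands left or right on the bench, yaw within 0.3 rad of the world's.
- mouth (a point): Centre of the chamber's opening, in the plane of its rim, 120 mm above the bench; axes as the shaker's.
- lid: Loose rectangular lid, 0.25 kg, lying on its plug: steel plate 104 (x) x 134 (y) x 5 mm, under it a grey plug 78 (x) x 108 (y) x 8 mm (6 mm play all round in the opening, long side to long side, either way round); on top a black bridge handle. Origin: centre of the plug's underside; seated, it is 8 mm below the rim, the plate on the rim. (The round white lid is a pot's.)
- lid_grip (a point): Middle of the lid's handle bar, which is 74 mm long (lid's x), 16 mm wide (y) and 14 mm high, on two posts. 44 mm above the lid's origin, bar top at 51 mm, 24 mm free between bar and plate. Axes as the lid's.
- bail (a joint): Angle of the hold-down bail: a U of two 8 mm steel arms, 152 mm long, 90 mm apart, and a black cross bar at the free end. 0 = down, arms flat on the seated lid, either side of its handle; pi/2 = upright; starts leaning back at 1.88 to 2.05 (stop at 2.2). Stiff hinge: it stays where it is left; 1 to 4 N at the cross bar moves it.
- bail_bar (a point): Middle of the bail's cross bar, 12 mm thick, 90 mm long along the shaker's y, 152 mm from the hinge axis. At angle q it is, in the shaker's frame, at x = 62 - 152 cos(q), y = 0, z = 129.5 + 152 sin(q) mm. Bail down, it is 38 mm out in front of the lid's edge with 60 mm free below it.
- bail_hinge (a point): Middle of the bail's hinge axis (which runs along the shaker's y), at the back of the chamber: 62 mm behind its centre, 129.5 mm above the bench.
- amber_bottle: Bystander: amber glass bottle with a white cap, 60 mm across, 130 mm high, upright. Origin: centre of its foot.
- jar: Bystander: small capped glass jar, 44 mm across, 60 mm high, upright. Origin: centre of its foot.
- beaker: Bystander: open glass beaker, 70 mm across, 90 mm high, upright. Origin: centre of its foot.
- wash_bottle: Bystander: white plastic wash bottle with a thin spout, 68 mm across, 190 mm high, upright. Origin: centre of its foot.
Not all that is in view belongs to the job. There is more than one size of the lid; the job needs the larger.

How it is judged:
By the outcome, as a careful person would: the job done as asked, in the order asked, and still so for the second after the job is handed in, with the robot touching nothing.
It also fails if it takes over 67 s, if anything falls off the work surface, if the arm or the gripper's body presses on something with over 40 N, if the wrist force passes 120 N, or if a joint passes its speed limit or range.

## Robot

A 7-joint arm with a two-finger parallel gripper is mounted at the origin on the work surface. World frame = base frame: x ahead of the robot, y to its left, z up, the work surface at z = 0. Lengths are in mm, angles in rad, forces in N, time in s.
With the tool pointing down it reaches from about 425 to 975 mm from the base axis. Payload 16.7 kg.
Tool frame: the origin (TCP) lies on the mounting face of the last link; the fingertips stand 173 mm ahead of it and the grasp point (between the pads) lies 155 mm ahead of it (arm.tip_extent is the distance from the TCP to the fingertips, in mm); x points along the fingers, y is the direction in which the jaws open and shut, and the axes are right-handed (so a half turn about x gives the same grasp; the last joint's range is limited). The gripper opens to 85 mm and grips with 20 to 120 N. Pads are 22 mm wide; open, the fingers measure 114 mm over their backs; the gripper's body (76 mm by 85 mm) begins 54 mm behind the grasp point. The pads swing forward as they close: fully open they stand 13 mm farther back than shut.
Start: joints at [-1.44, 0.426, 0.074, 1.606, -0.034, 1.111, -0.067], TCP at [187.072, 648.531, 404.702] pointing down, gripper open.
Joint ranges: [-2.85, 2.85], [-0.5, 2.14], [-1.23, 1.37], [0.21, 2.46], [-1.02, 4.16], [0.16, 2.05], [-2.73, 2.73]. Speed limits (rad/s): [1.89, 1.89, 2.39, 2.39, 3.01, 3.01, 3.01].

## Interface

Orientations are given as a rotation vector (axis times angle).
In Python, from plant import arm gives the robot as it stands. Calls block until the motion is done:
- arm.move_ptp(position, orientation): joint-space move of the TCP to a pose.
- arm.move_linear(position, feed=150, ori=None, max_force=None): straight line of the TCP; ori=None keeps the orientation; feed is the mean speed in mm/s. With max_force (N) it stops when the force on the tool has changed by that much, and returns True; else False.
- arm.movej(angles): joint-space move.
- arm.gripper_to(opening): opening from 0.0 (shut) to 1.0 (fully open); the grip force is fixed at half the most; returns when the fingers have stopped.
- arm.sleep(seconds).
- arm.solve_ik(position, orientation): joint angles nearest the present ones, or None.
- arm.snapshot(name): name is "scene" or "top" or "wrist"; returns a dict with "pixels" (420x560x3 uint8, red, green, blue), "depth" (420x560 float32, mm along the optical axis (not along the pixel's ray), 0 where there is no reading), "camera_matrix" (3x3 intrinsics, pixels), "rvec" (rotation vector, rad) and "tvec" (3), from world to camera coordinates, as OpenCV has them. Camera axes: x right, y down, z forward; pixel columns grow to the right and rows downward; lengths in mm; the calibration is good to about 2 mm. A picture is of the moment at which its call begins.
A pose or a line that the arm cannot do raises arm.PlanningError and nothing moves.
- arm.finish_job(): hands the job in, once; it reports no verdict.
Readings, each from a call of its own:
- arm.read_time(): time.
- arm.read_joints(): joint angles.
- arm.read_dq(): joint speeds.
- arm.read_joint_efforts(): joint torques, N m.
- arm.read_eef_pos(): TCP position.
- arm.read_tool_rot(): TCP orientation.
- arm.read_contact_force(): force on the tool from outside, world axes, zero at the start.
- arm.read_ft_torque(): the same for the moment, N m.
- arm.read_opening(): opening from 0.0 (shut) to 1.0 (fully open).
Only numpy, scipy, OpenCV 4.12 (cv2) and the standard library are available. Lean on these libraries where they do the work, as an engineer would, in place of code of your own. Each camera call takes 0.05 s, during which the arm holds its last target.

## Working session

There is one attempt and no reset: what is moved stays moved. The work goes in short steps, each a Python script; the robot and the scene stay as the last script left them, time stands still between calls to the robot, and variables do not carry over. Pictures are saved under pics/ and viewed, and the job is handed in when it is done.

```bash
mkdir -p pics; ls
cat > h.py <<'E'
import numpy as np, cv2
from plant import arm
def snap(n,fn):
    s=arm.snapshot(n); cv2.imwrite('pics/'+fn+'.png',cv2.cvtColor(s['pixels'],cv2.COLOR_RGB2BGR)); np.save('pics/'+fn+'.npy',s,allow_pickle=True); return s
def load(fn): return np.load('pics/'+fn+'.npy',allow_pickle=True).item()
def world(s):
    K=s['camera_matrix'];R=cv2.Rodrigues(np.array(s['rvec'],float))[0];t=np.array(s['tvec'],float).reshape(3)
    d=s['depth'].astype(float);v,u=np.mgrid[:d.shape[0],:d.shape[1]]
    pc=np.stack([(u-K[0,2])/K[0,0]*d,(v-K[1,2])/K[1,1]*d,d],-1)
    w=(pc-t)@R; w[d==0]=np.nan; return w
def proj(s,p):
    return cv2.projectPoints(np.array(p,float).reshape(-1,3),np.array(s['rvec'],float),np.array(s['tvec'],float),s['camera_matrix'],None)[0].reshape(-1,2)
def ray(s,u,v,z):
    K=s['camera_matrix'];R=cv2.Rodrigues(np.array(s['rvec'],float))[0];t=np.array(s['tvec'],float).reshape(3)
    c=-R.T@t; d=R.T@np.linalg.solve(K,[u,v,1]); return c+d*(z-c[2])/d[2]
E
python3 - <<'E'
from h import *
for n in ['scene','top','wrist']:
    s=snap(n,n+'0'); print(n,-cv2.Rodrigues(s['rvec'])[0].T@np.array(s['tvec']).reshape(3))
print(arm.read_time(),arm.read_tool_rot(),arm.read_eef_pos(),arm.read_opening())
E
```

```text
pics
scene [ 956.61250496 -360.3342112   961.83666668]
top [ 322.2372483    47.51420984 1527.70879198]
wrist [105.42275428 670.92590378 373.74611594]
0.15 [ 0.21965541  1.55960958 -0.22124604] [187.04132624 648.4160024  404.15903855] 0.9992892021217166
```

View pics/scene0.png

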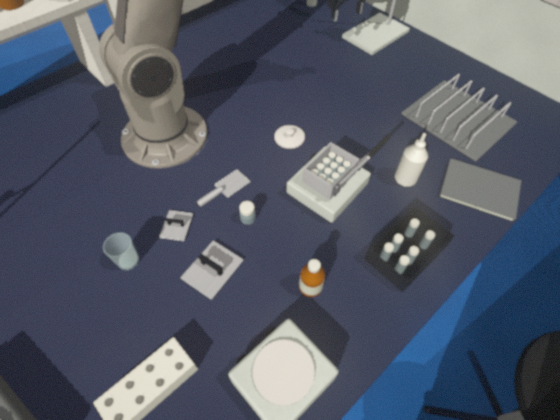

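View pics/top0.png

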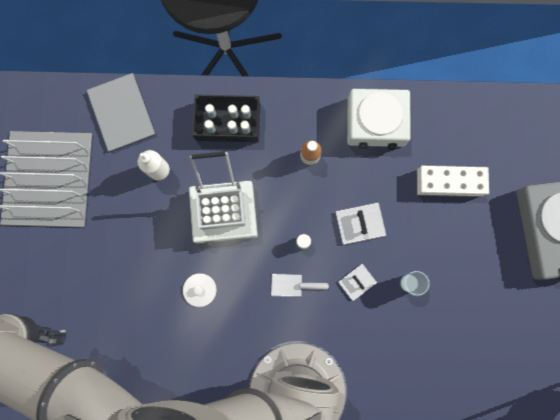

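View pics/wrist0.png

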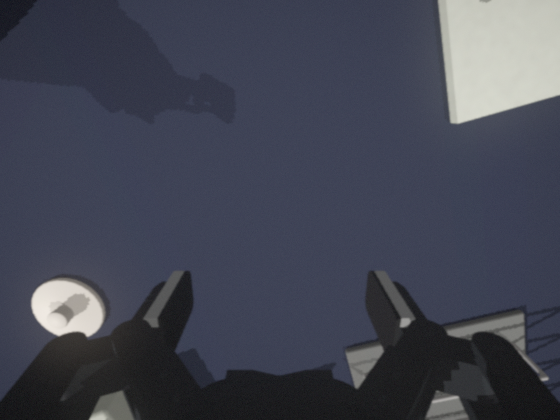

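Scene and top views: the shaker is at top px (222,210) with its bail leaning back. There are three lid-like objects: a rectangular lid at top (361,224), a smaller rectangular one at (357,283), and the round pot lid at (200,290). The larger rectangular lid should be the one, so I'll measure it and check in a crop.

Run:
```python
from h import *
s=load('top0'); w=world(s)
for n,(u,v) in dict(base=(298,385),lid=(350,228),small=(348,288),rim=(200,215),amber=(311,147),jar=(304,242),beaker=(415,283),wash=(150,158),bar=(211,155)).items():
    print(n,w[v,u].round(0))
im=cv2.cvtColor(s['pixels'],cv2.COLOR_RGB2BGR)
a=cv2.resize(im[190:310,300:440],None,fx=4,fy=4,interpolation=cv2.INTER_CUBIC)
b=cv2.resize(im[140:260,150:290],None,fx=4,fy=4,interpolation=cv2.INTER_CUBIC)
cv2.imwrite('pics/cropA.png',a);cv2.imwrite('pics/cropB.png',b)
z=w[...,2]
# components by height
def rect(mask,off):
    n,l,st,c=cv2.connectedComponentsWithStats(mask.astype(np.uint8))
    for i in range(1,n):
        if st[i,4]>60:
            p=w[l==i]; r=cv2.minAreaRect(p[:,:2].astype(np.float32)); print(off,c[i].round(0),st[i,4],'c',np.round(r[0],1),'sz',np.round(r[1],1),'ang',round(r[2],1),'z',np.percentile(p[:,2],[5,50,95]).round(1))
roi=np.zeros(z.shape,bool);roi[150:330,140:450]=1
rect(roi&(z>8)&(z<20),'plate'); rect(roi&(z>30)&(z<60),'30-60'); rect(roi&(z>52)&(z<68),'base'); rect(roi&(z>112)&(z<125),'rim')
```

```text
base [ 83.   8. 332.]
lid [ 487. -152.    9.]
small [ 305. -148.    6.]
rim [502. 293. 109.]
amber [706. -21. 128.]
jar [436. -10.  59.]
beaker [ 325. -351.    2.]
wash [655. 436. 152.]
bar [638. 244. 275.]
plate [361. 223.] 1165 c [ 502.9 -184.2] sz [103.7 134.8] ang 13.2 z [ 8.8 12.5 17.4]
plate [366. 279.] 106 c [ 333.8 -201.1] sz [55.8 38.9] ang 33.9 z [ 8.1  9.9 13.6]
plate [201. 289.] 394 c [289.3 297.7] sz [96.7 86.4] ang 47.8 z [ 8.3 10.6 15.5]
plate [352. 287.] 166 c [ 309.3 -155.4] sz [73.5 43.5] ang 41.7 z [ 8.3 10.  13.6]
plate [314. 286.] 142 c [307.7 -43.3] sz [18.  87.7] ang 1.6 z [11.  15.6 19.6]
30-60 [161. 172.] 64 c [641.9 433.8] sz [28.4 64.9] ang 47.1 z [33.3 45.1 58.2]
30-60 [435. 179.] 729 c [ 638.8 -403.5] sz [82.1 87.4] ang 0.6 z [35.5 48.1 53.9]
30-60 [226. 220.] 1141 c [516.1 234.8] sz [183.9 190.5] ang 7.2 z [43.6 56.9 59.7]
30-60 [363. 222.] 137 c [ 502.8 -184.4] sz [73.3 17. ] ang 13.7 z [43.  49.4 53.6]
30-60 [304. 242.] 105 c [439.5  -9.6] sz [38.3 37.6] ang 53.1 z [32.7 57.1 59.7]
30-60 [420. 283.] 88 c [ 325.7 -348.3] sz [58.  32.7] ang 1.6 z [31.8 45.3 58.3]
base [226. 219.] 1481 c [522.8 235.4] sz [170.2 189.9] ang 7.2 z [53.4 58.7 64.2]
base [219. 189.] 126 c [589.3 250.3] sz [ 12.2 105.8] ang 7.2 z [54.2 59.7 63.9]
base [304. 241.] 137 c [440.6  -9.7] sz [35.9 38.8] ang 89.5 z [53.5 58.8 63.3]
rim [152. 163.] 135 c [653.6 443.5] sz [56.2 62.4] ang 74.5 z [112.9 118.3 124. ]
rim [220. 207.] 324 c [527.4 236.3] sz [109.3 130.6] ang 7.9 z [113.6 118.5 123.4]
```

```bash
sleep 1; ls pics
```

```text
cropA.png
cropB.png
scene0.npy
scene0.png
top0.npy
top0.png
wrist0.npy
wrist0.png
```

View pics/cropA.png

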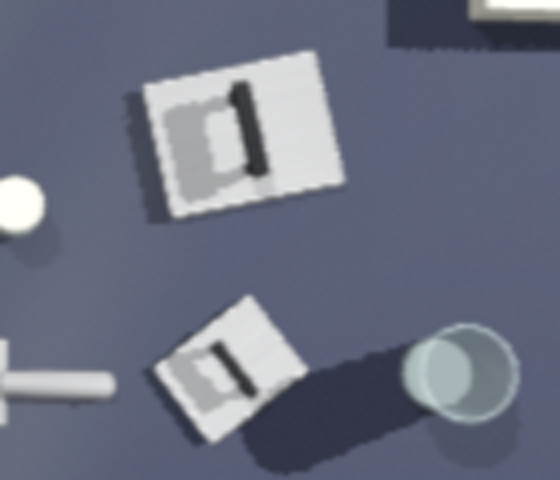

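View pics/cropB.png

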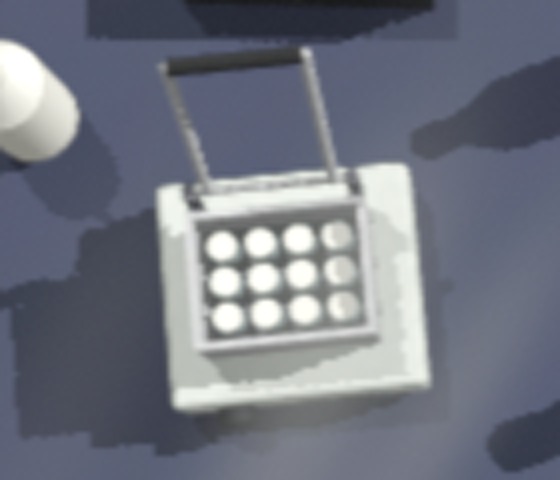

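Crop A shows the lid at (240,130) in the crop, top px (361,224). It measures 103.7 x 134.8 mm with a 73 x 17 mm bar, which matches the 104 x 134 lid. The rectangle at top (357,283) is clearly smaller and the white one at (200,290) is round. Crop B shows the open chamber with 12 vials and the bail leaning back. I'll raise the arm and hover over the lid to confirm.

```bash
cat >> h.py <<'E'
SH=np.array([522.8,235.5]); SY=np.radians(7.3)
def rv(psi,flip=1):
    x=np.array([0,0,-1.]);y=flip*np.array([-np.sin(psi),np.cos(psi),0]);z=np.cross(x,y)
    return cv2.Rodrigues(np.stack([x,y,z],1))[0].ravel()
def sw(x,y,z): # shaker frame -> world
    c,s_=np.cos(SY),np.sin(SY); return np.array([SH[0]+c*x-s_*y,SH[1]+s_*x+c*y,z])
E
python3 - <<'E'
from h import *
print(arm.tip_extent)
L=[502.9,-184.3]; ps=np.radians(13.4)
for f in (1,-1):
    for nm,p,a in [('pick',[*L,8+48+155],ps),('hov',[*L,400],ps),('place',sw(0,0,420),SY),('back',sw(140,0,440),SY),('push',sw(-90,0,129.5+6+173),SY)]:
        q=arm.solve_ik(p,rv(a,f)); print(f,nm,None if q is None else np.round(q,2))
p=arm.read_eef_pos(); 
arm.move_linear([p[0],p[1],560],feed=250)
f=1
try: 
  arm.move_ptp([*L,400],rv(ps,1))
except arm.PlanningError as e: print(e); arm.move_ptp([*L,400],rv(ps,-1))
snap('wrist','w1');print(arm.read_time(),arm.read_joints(),arm.read_eef_pos(),arm.read_tool_rot(),rv(ps,1),rv(ps,-1))
E
```

```text
173.4
1 pick [-0.23  0.54  0.59  2.09 -0.49  0.65  2.49]
1 hov [-0.74  0.46  1.28  1.97 -0.5   1.09  2.56]
1 place [-0.78  0.25  0.3   1.83 -0.08  1.07  1.24]
1 back [-0.66  0.47  0.29  1.49 -0.14  1.2   1.35]
1 push [-0.84  0.25  0.26  2.12 -0.09  0.78  1.18]
-1 pick [-0.28  0.56  0.65  2.09 -0.55  0.66 -0.59]
-1 hov [-0.7   0.41  1.2   1.97 -0.44  1.06 -0.65]
-1 place [-1.15  0.3   0.76  1.85 -0.24  1.08 -1.74]
-1 back [-0.95  0.55  0.76  1.51 -0.39  1.23 -1.58]
-1 push [-1.22  0.3   0.72  2.14 -0.28  0.79 -1.77]
4.1417 [-0.69541118  0.39864374  1.1848818   1.96615952 -0.42518605  1.05899466
  2.48388284] [ 503.19413407 -183.83736994  399.98870898] [-0.18421684  1.56295341  0.18426739] [-0.18360872  1.56298655  0.18360872] [ 2.09741439  0.24638956 -2.09741439]
```

View wrist.

Run:
```python
from h import *
s=load('w1'); w=world(s);z=w[...,2]
for nm,m in [('plate',(z>7)&(z<18)),('bar',(z>42)&(z<64))]:
    n,l,st,c=cv2.connectedComponentsWithStats(m.astype(np.uint8))
    for i in range(1,n):
        if st[i,4]>800:
            p=w[l==i]; r=cv2.minAreaRect(p[:,:2].astype(np.float32)); print(nm,c[i].round(0),st[i,4],'c',np.round(r[0],1),'sz',np.round(r[1],1),'ang',round(r[2],1),'z',np.percentile(p[:,2],[5,50,95]).round(1))
print(proj(s,[[502.9,-184.3,52]]))
```

```text
plate [324.  27.] 4403 c [ 323.3 -175.4] sz [70.2 91.4] ang 38.2 z [ 8.   9.4 10.8]
plate [279. 177.] 8542 c [ 502.1 -183.7] sz [104.1 134.3] ang 13.2 z [12.1 13.3 14.6]
bar [456. 170.] 1396 c [439.7  -9.2] sz [39.2 39.5] ang 38.9 z [49.  60.1 61.4]
bar [280. 186.] 937 c [ 501.3 -183.4] sz [72.6 15.1] ang 13.2 z [48.6 50.9 52.3]
bar [ 54. 250.] 6538 c [ 638.2 -423.7] sz [127.6  82.2] ang 89.8 z [44.7 50.1 51.4]
bar [542. 295.] 3411 c [544.  146.1] sz [167.1  49.2] ang 25.1 z [43.8 58.7 61. ]
bar [220. 359.] 1262 c [ 742.3 -203.9] sz [125.3  20.2] ang 87.7 z [42.9 50.6 61.9]
[[278.76685942 189.47826905]]
```

View pics/w1.png

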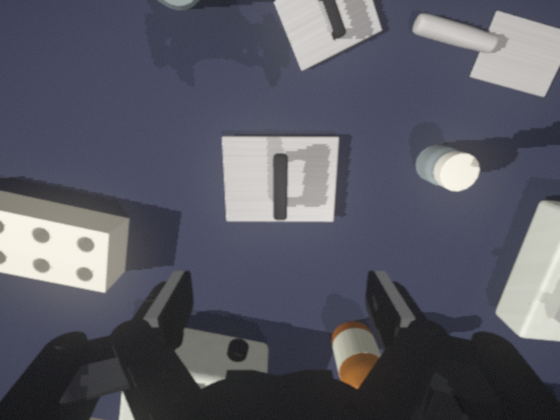

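The wrist view agrees with the top view to within 1.5 mm: the lid is at px (280,178), axis-aligned with the jaws. Plate top is at z=13 and bar top at 51. The small lid is at (330,25). Grasping now.

Run:
```python
from h import *
ps=np.radians(13.2);L=[502.3,-183.9]
arm.move_linear([*L,300],feed=150,ori=rv(ps))
print(arm.move_linear([*L,201],feed=80,max_force=15), arm.read_eef_pos())
arm.gripper_to(0.0); print(arm.read_opening(),arm.read_contact_force())
arm.move_linear([*L,260],feed=80)
print(arm.read_opening(),arm.read_contact_force())
arm.move_linear([*L,420],feed=200)
s=snap('wrist','w2');print(arm.read_time(),arm.read_eef_pos(),arm.read_joints())
```

```text
False [ 502.46000771 -183.93379596  201.34387257]
0.17676246336713505 [-1.46340642  0.25336015  5.6985624 ]
0.1720738554186429 [ 0.08810865  0.08394551 -2.89722201]
8.8833 [ 502.01490893 -183.62166517  418.87288858] [-0.68729729  0.33387454  1.14192757  1.94610831 -0.34411014  1.07941487
  2.40192691]
```

View pics/w2.png

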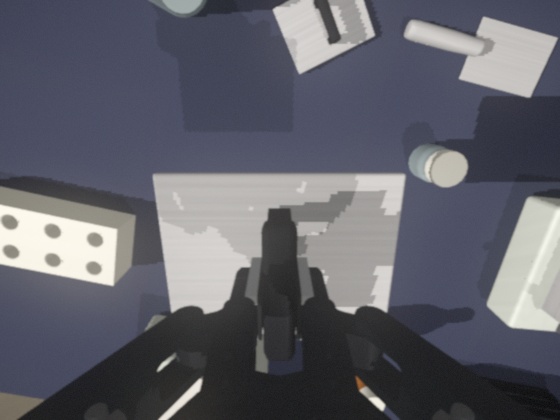

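The lid is held squarely: the bar is between the pads at (280,250) and the plate is level. Moving it over the mouth.

Run:
```python
from h import *
try: arm.move_linear(sw(0,0,430),feed=150,ori=rv(SY))
except arm.PlanningError as e:
    print(e); arm.move_ptp(sw(0,0,430),rv(SY))
snap('wrist','w3');snap('top','t3');snap('scene','s3');print(arm.read_time(),arm.read_eef_pos(),arm.read_joints(),arm.read_opening(),arm.read_contact_force())
s=load('w3');w=world(s);z=w[...,2]
for nm,m in [('plate',(z>225)&(z<260)),('base',(z>52)&(z<66)),('rim',(z>113)&(z<124))]:
    n,l,st,c=cv2.connectedComponentsWithStats(m.astype(np.uint8))
    for i in range(1,n):
        if st[i,4]>800:
            p=w[l==i]; r=cv2.minAreaRect(p[:,:2].astype(np.float32)); print(nm,c[i].round(0),st[i,4],'c',np.round(r[0],1),'sz',np.round(r[1],1),'ang',round(r[2],1),'z',np.percentile(p[:,2],[5,50,95]).round(1))
```

```text
11.9833 [522.81608443 235.27071177 430.04037823] [-1.41084904  0.44223232  1.17039782  1.85238547 -0.44729461  1.14682288
  1.61469347] 0.1720831112851017 [-0.08576213 -0.47589336 -2.20704078]
plate [278. 230.] 26208 c [515.  233.5] sz [ 88.3 134. ] ang 7.4 z [241.1 242.2 243.2]
base [56. 77.] 1435 c [439.5  -7.9] sz [38.9 40.1] ang 5.1 z [55.4 60.4 61.8]
base [280. 128.] 6772 c [473.2 230.1] sz [ 69.2 190.3] ang 7.3 z [58.  60.2 61.6]
rim [281. 153.] 1129 c [484.4 231.6] sz [ 23.3 130.2] ang 7.4 z [116.8 120.2 121.5]
```

View pics/w3.png

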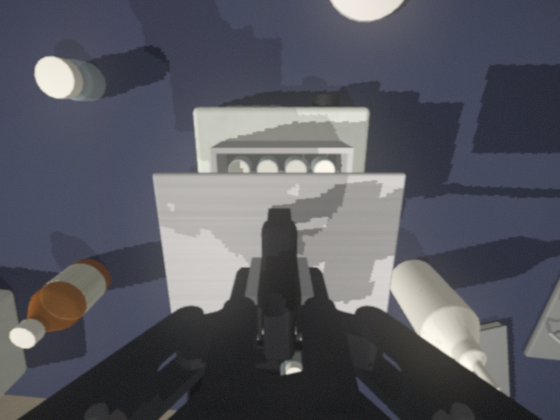

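View pics/s3.png

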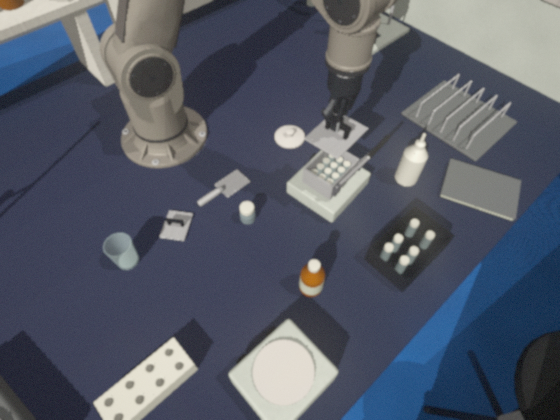

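The lid hangs over the chamber, plate front edge at row 175 and chamber rim at row 146. In this view the lid sits about 2 mm short in y against the mouth. I'll shift it 1.7 mm and lower with a force guard.

Run:
```python
from h import *
T=lambda z: sw(0,1.7,z)
arm.move_linear(T(340),feed=100)
print('stop',arm.move_linear(T(311),feed=30,max_force=6), arm.read_eef_pos(),arm.read_contact_force())
snap('wrist','w4');print(arm.read_time(),arm.read_opening())
```

```text
stop True [522.5539778  237.13359714 313.21046875] [-2.90353123 -0.59157559 10.22159327]
13.9167 0.17430572458251278
```

View pics/w4.png

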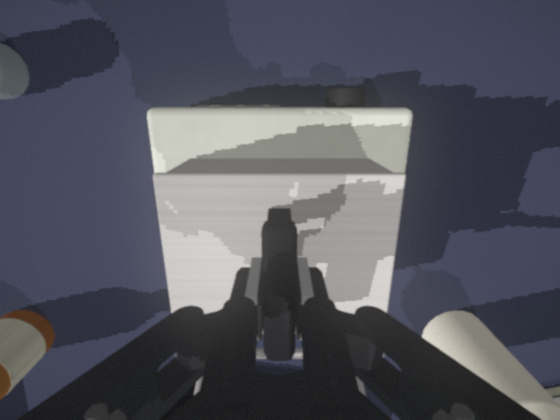

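Contact came at TCP z 313.2, and seated is predicted at 313. Releasing and checking.

Run:
```python
from h import *
arm.gripper_to(0.6)
p=arm.read_eef_pos()
arm.move_linear([p[0],p[1],470],feed=150)
s=snap('wrist','w5');snap('top','t5');print(arm.read_time())
w=world(s);z=w[...,2]
M=(np.linalg.norm(w[...,:2]-SH,axis=-1)<130)
for nm,m in [('plate',M&(z>121)&(z<131)),('base',M&(z>52)&(z<66)),('bar',M&(z>155)&(z<170))]:
    n,l,st,c=cv2.connectedComponentsWithStats(m.astype(np.uint8))
    for i in range(1,n):
        if st[i,4]>400:
            p=w[l==i]; r=cv2.minAreaRect(p[:,:2].astype(np.float32)); print(nm,c[i].round(0),st[i,4],'c',np.round(r[0],1),'sz',np.round(r[1],1),'ang',round(r[2],1),'z',np.percentile(p[:,2],[5,50,95]).round(1))
            A=np.c_[p[:,0]-SH[0],p[:,1]-SH[1],np.ones(len(p))]; print('  fit slope,z',np.linalg.lstsq(A,p[:,2],rcond=None)[0].round(4))
t=load('t5'); w=world(t); z=w[...,2]
m=(z>200)&(z<320)&(np.linalg.norm(w[...,:2]-sw(115,0,0)[:2],axis=-1)<60)
d=w[m][:,:2]-SH; c,s_=np.cos(SY),np.sin(SY); X=d@[c,s_]; Y=d@[-s_,c]; Z=w[m][:,2]
k=(t['pixels'][m].max(1)<70); print(k.sum(),np.c_[X,Y,Z][k].mean(0) if k.any() else 0, np.percentile(Y[k],[3,97]))
```

```text
15.6583
plate [279. 187.] 10663 c [522.4 236.3] sz [104.1 134.2] ang 7.3 z [124.1 125.3 126.5]
  fit slope,z [-1.000000e-04 -4.000000e-04  1.253359e+02]
base [279. 142.] 6903 c [521.8 236.3] sz [168.  190.5] ang 7.3 z [57.3 60.2 61.6]
  fit slope,z [-1.00000e-04 -3.00000e-04  5.99515e+01]
bar [279. 199.] 1202 c [521.5 236.5] sz [72.3 15.3] ang 6.8 z [160.2 162.9 164.2]
  fit slope,z [ 7.700000e-03 -1.700000e-02  1.627448e+02]
18 [114.59458004 -29.41651868 273.35872622] [-39.89070021 -19.19802996]
```

View pics/w5.png

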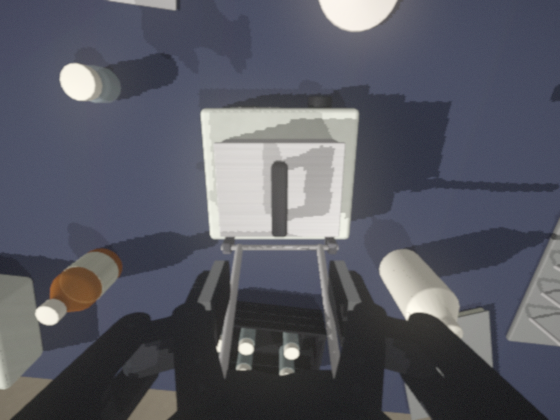

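View pics/t5.png

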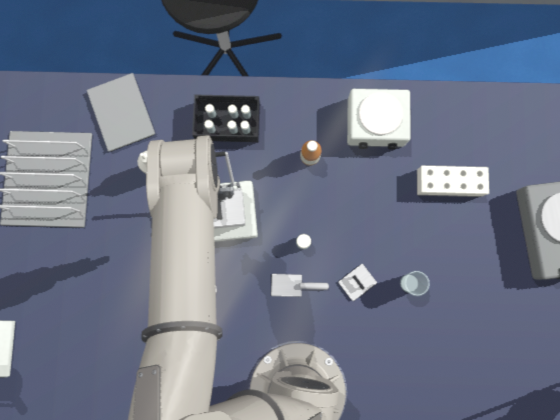

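The lid is seated: plate top at 125.3 mm, level, centre (522.4,236.3) against a mouth of about (522.5,236.3), yaw 7.3°. The bail in w5 is still leaning back, arms at columns 235 and 335, with the bar at shaker x≈115, q≈1.93. Next I'll go behind the bar with the jaws shut and sweep it over.

```bash
sed -i 's/^SH=.*/SH=np.array([522.5,236.2]); SY=np.radians(7.3)/' h.py
python3 - <<'E'
from h import *
p=arm.read_eef_pos()
arm.move_linear([p[0],p[1],525],feed=200)
arm.gripper_to(0.0)
arm.move_linear(sw(160,0,525),feed=200,ori=rv(SY))
arm.move_linear(sw(160,0,421),feed=120,max_force=8)
print(arm.read_eef_pos(),arm.read_joints())
h=arm.move_linear(sw(112,0,421),feed=40,max_force=2)
p=arm.read_eef_pos(); c,s_=np.cos(SY),np.sin(SY)
print(h,'x sh',(p[:2]-SH)@[c,s_],p,arm.read_contact_force(),arm.read_time())
snap('scene','s6')
E
```

```text
[681.39116548 256.43523624 421.8474079 ] [-1.048599    0.70098667  1.00470775  1.48860746 -0.60369019  1.28389432
  1.71873383]
True x sh 133.13188523039562 [654.538916   253.22455365 420.89414969] [ 0.43908176 -0.12525663 -0.33467293] 19.3083
```

View pics/s6.png

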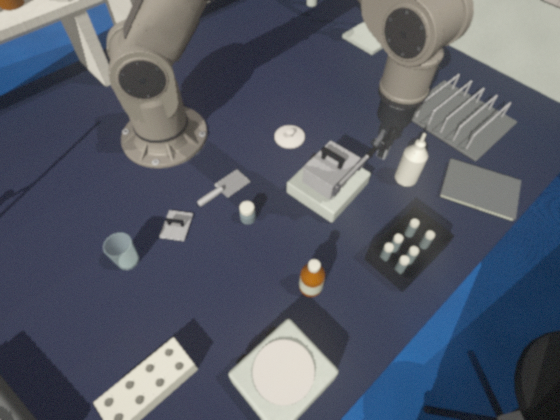

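Contact is at shaker x=133, as expected (bar 115 + 6 + half a finger). The scene view shows the jaws behind the bar at about (385,140). Following the arc.

Run:
```python
from h import *
c,s_=np.cos(SY),np.sin(SY)
for q in np.arange(1.8,0.69,-0.1):
    h=arm.move_linear(sw(62-152*np.cos(q)+17,0,129.5+152*np.sin(q)-24+173.4),feed=60,max_force=25)
    p=arm.read_eef_pos(); print(round(q,2),h,round((p[:2]-SH)@[c,s_],1),round(p[2],1),arm.read_contact_force().round(1))
    if h: break
snap('scene','s7');snap('wrist','w7');print(arm.read_time())
```

```text
1.8 False 113.2 427.0 [ 0.4  0.5 -0.5]
1.7 False 98.2 429.8 [-0.1  1.1  0.2]
1.6 False 83.1 430.9 [-0.6  0.3 -0.1]
1.5 False 67.9 430.6 [ 0.2 -1.2 -0.1]
1.4 False 52.8 428.7 [ 0.1  0.  -0. ]
1.3 False 38.0 425.3 [-0.  -0.6  0.4]
1.2 False 23.6 420.5 [-0.3 -0.  -0.4]
1.1 False 9.7 414.2 [0.6 1.2 1. ]
1.0 False -3.5 406.7 [ 0.3  0.  -0. ]
0.9 False -15.8 397.8 [ 0.5 -0.7  1.1]
0.8 False -27.2 387.7 [ 0.5 -0.1  0.5]
0.7 False -37.7 376.4 [0.5 0.  0.3]
24.3667
```

View pics/s7.png

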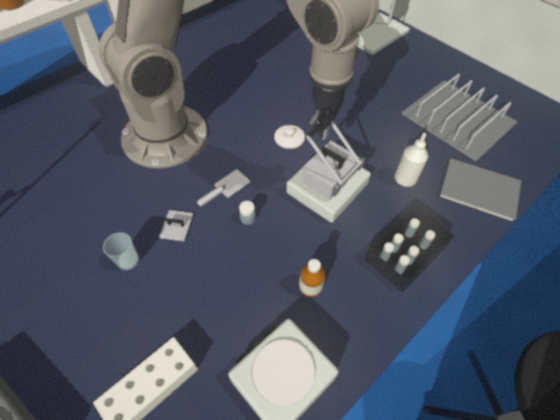

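View pics/w7.png

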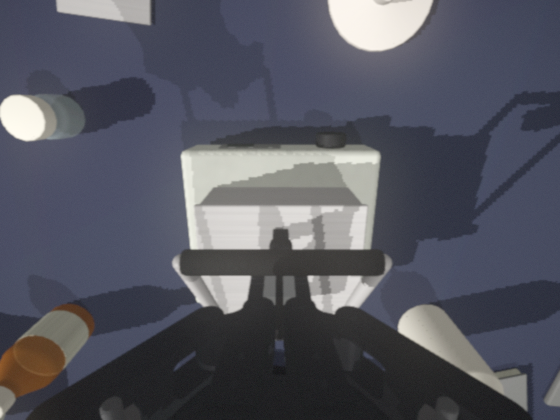

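The bail is over the front: the bar in w7 is at row 262, columns 180–385, at q≈0.7. Next I lift, go above the bar and press it down along its arc.

Run:
```python
from h import *
c,s_=np.cos(SY),np.sin(SY)
arm.move_linear(sw(-24,0,376),feed=80)
arm.move_linear(sw(-24,0,450),feed=150)
arm.move_linear(sw(-58,0,450),feed=100)
T=lambda q: sw(62-152*np.cos(q)-2,0,129.5+152*np.sin(q)+6+173.4)
print('touch',arm.move_linear(T(0.66),feed=60,max_force=4),arm.read_eef_pos())
for q in [.6,.5,.4,.3,.2,.1,.03]:
    h=arm.move_linear(T(q),feed=50,max_force=20)
    p=arm.read_eef_pos(); print(round(q,2),h,round((p[:2]-SH)@[c,s_],1),round(p[2],1),arm.read_contact_force().round(1))
    if h: break
h=arm.move_linear(T(0)-[0,0,5],feed=20,max_force=12)
p=arm.read_eef_pos(); print('end',h,p,'bar z',p[2]-179.4,arm.read_contact_force())
snap('scene','s8');print(arm.read_time())
```

```text
touch False [463.10830069 228.55532099 402.38210883]
0.6 False -65.7 394.5 [-0.5  0.3 -0.1]
0.5 False -73.5 381.6 [ 0.4 -0.4 -0.3]
0.4 False -80.1 367.9 [ 1.1 -0.3 -0.2]
0.3 False -85.3 353.6 [-0.  -0.4  0.2]
0.2 False -89.0 338.9 [ 0.4 -0.2  0.5]
0.1 False -91.3 323.8 [-0.4  0.5 -0.4]
0.03 False -92.0 313.2 [0.  0.6 0.1]
end True [431.61129838 224.52323821 308.30608283] bar z 128.90608282704383 [-6.75820116 -1.29922401 22.0007428 ]
30.125
```

View pics/s8.png

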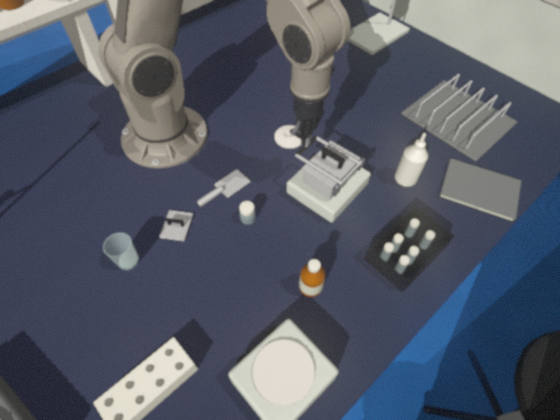

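Solid contact at bar z 128.9 (flat is 129.5), with 22 N. I'll retreat straight up and check.

Run:
```python
from h import *
p=arm.read_eef_pos()
arm.move_linear([p[0],p[1],500],feed=150)
s=snap('wrist','w9')
arm.move_linear([p[0]-20,p[1]+180,520],feed=200)
snap('top','t9');print(arm.read_time(),arm.read_contact_force())
for n,nm in [('w9','wrist'),('t9','top')]:
    w=world(load(n)); d=w[...,:2]-SH; c,s_=np.cos(SY),np.sin(SY); X=d@[c,s_]; Y=d@[-s_,c]; z=w[...,2]
    m=(abs(X+90)<12)&(abs(Y)<40)&(z>100); print(nm,'bar',m.sum(),X[m].mean(),np.percentile(z[m],[50,95]))
    for sg in(1,-1):
      m=(abs(Y-sg*45)<6)&(abs(X)<50)&(z>127.5)&(z<200); print(' arm',sg,m.sum(),np.polyfit(X[m],z[m],1).round(4) if m.sum()>5 else '')
    m=(abs(X)<48)&(abs(Y)<62)&(abs(abs(Y)-45)>9)&(abs(Y)>15)&(z>100)&(z<150); print(' plate z',np.median(z[m]))
```

```text
32.825 [-0.58904636 -1.42762096 -0.59230458]
wrist bar 10456 -92.90966624614659 [384.39142596 403.43887755]
 arm 1 473 [-1.300000e-03  1.328879e+02]
 arm -1 467 [1.100000e-03 1.329397e+02]
 plate z 125.25979121493643
top bar 119 -89.7005257091261 [133.767022   138.00248282]
 arm 1 89 [-6.700000e-03  1.320993e+02]
 arm -1 91 [4.100000e-03 1.321494e+02]
 plate z 124.11471974999935
```

View pics/w9.png

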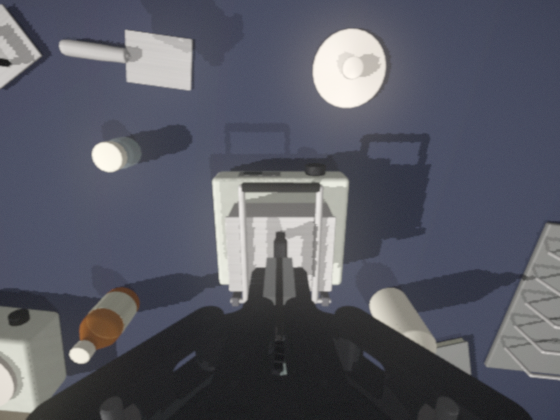

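View pics/t9.png

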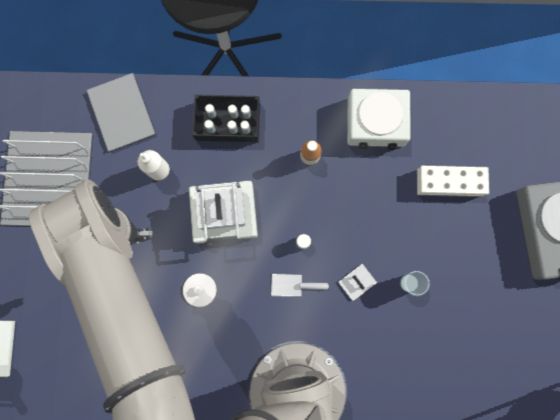

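The bail arms are level, with tops at 132.9 mm and no slope, on the lid at 125.3. All bystanders are standing where they were: wash bottle (152,165), amber bottle (311,152), jar (304,242), beaker (415,283). Handing in.

```bash
python3 -c "
from h import *
arm.sleep(0.3); arm.finish_job(); print('done')"
```

```text
the job is handed in; nothing more can be done
done
```

The larger steel lid is seated in the shaker's mouth and the bail is down flat on it. I handed the job in at about 33 s, with the gripper clear of everything.

- **Lid:** I gripped it by its handle and lowered it until it made contact at the predicted seated height. The wrist camera then showed the plate level with its top at 125.3 mm (125 expected), within about 1 mm of the mouth's centre and matching its yaw.
- **Bail:** I swept it over from behind with the jaws shut, then pressed it down from above until it stopped firmly. The wrist force reading there was 22 N. Both arms then measured level, with tops at 132.9 mm against about 133.5 expected when flat.
- **Bystanders:** The amber bottle, jar, beaker and wash bottle were all upright and in place in the last top view.

**Checks that disagreed:**
- The top camera read the plate and arms about 1 mm lower than the wrist camera, which is within calibration.
- The wrist camera's reading of the bar height was no use because the fingers blocked the view, so I used the top view for it.

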